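# Fit the keyed brake lever on its shaft

### The job

The brake lever has come off the turntable's brake unit. Take the lever with the green knob, whose bore has a keyway slot, turn it so that the slot lines up with the brass key on the unit's upright shaft, thread it on until its hub sits flat on the collar, and let go. Leave the black-knobbed lever with the plain hole where it lies.

Things in the scene. Friction and masses are not known exactly. Their poses are not given: they have to be found in the camera images.
- keyed_lever: Lever to fit, green knob, lying flat. Origin: bore centre at hub underside; z up, x along arm to knob. Hub x -32..34 mm, 46 wide in y (flat sides to grip), 28 high. Through bore 27 mm, keyway slot 16 wide from it to x = 27. Arm 20 wide, z 8..18, ends x = 132; knob at x = 118, 26 across, top z = 50. 0.32 kg, centre of mass near x = 9.
- plain_lever: The wrong lever, to be left alone: same shape, size and axes, but a black knob and a plain round 14 mm hole without a slot.
- shaft_seat (a point): On the fixed unit's shaft axis at the collar top, 50 mm above table; the seated lever's origin and axes match it. z up, x the way the key points. Steel shaft 20 mm across to 32 above, then cone to a 6 mm tip at 44. Key 8 wide, reaches 22 from axis, roof top 24 up, brass. Collar 38 across; 22 below it a green housing 76 square, flange 100 square. Play 3.5 mm round shaft, 4 each side of key.

How it is judged:
By the outcome, as a careful person would: the job done as asked, in the order asked, and still so for the second after the job is handed in, with the robot touching nothing.
It also fails if it takes over 32 s, if anything falls off the work surface, if the arm or the gripper's body presses on something with over 40 N, if the wrist force passes 120 N, or if a joint passes its speed limit or range.

### The arm

A 7-joint arm with a two-finger parallel gripper is mounted at the origin on a cart in front of the work surface, level with it; the furniture and walls round the work are solid. World frame = base frame: x ahead of the robot, y to its left, z up, the work surface at z = 0. Lengths are in m, angles in rad, forces in N, time in s.
With the tool pointing down it reaches from about 0.4 to 0.875 m from the base axis. Payload 19.3 kg.
Tool frame: the origin (TCP) lies at the very end of the fingers, on their centre line; the grasp point (between the pads) lies 19 mm behind it; z points along the fingers, y is the direction in which the jaws open and shut (so a half turn about z gives the same grasp; the last joint's range is limited). The gripper opens to 85 mm and grips with 20 to 120 N. Pads are 22 mm wide; open, the fingers measure 114 mm over their backs; the gripper's body (76 mm by 85 mm) begins 54 mm behind the grasp point. The pads swing forward as they close: fully open they stand 13 mm farther back than shut.
Start: joints at [1.215, 0.521, -0.036, 1.599, 0.021, 1.021, -0.113], TCP at [0.176, -0.6, 0.231] pointing down, gripper open.
Joint ranges: [-2.91, 2.91], [-0.3, 2.13], [-1.5, 1.42], [0.17, 2.43], [-1.26, 4.41], [0.16, 1.93], [-2.52, 2.52]. Speed limits (rad/s): [1.89, 1.89, 2.39, 2.39, 3.01, 3.01, 3.01].

### API

Orientations are given as [roll, pitch, yaw] about the fixed x, y, z axes, in that order (R = Rz(yaw) Ry(pitch) Rx(roll)).
In Python, from workcell import telemetry, imaging, ticket gives the robot as it stands.
- The arm moves only by the tool carry_out, never from a script. Its argument "series" is a list of rows, each a list of 7 numbers: the shift along the tool's x, y, z in m, then the turn, a rotation vector about the tool's x, y, z in rad, then the closure in counts, from 0 (fully open) to 255 (shut). In form: [[tx, ty, tz, ax, ay, az, jaw], ...]. A call has 1 to 10 rows; each row is the pose to reach, as a shift and turn from the pose commanded when the call began, along the tool's axes at that moment; what a row does not reach only later rows make up. A row lasts 1/8 s, in which the tool goes at most 62.5 mm and 10.7 degrees, less where a joint would pass 70% of its speed; a pose out of reach is approached as far as the arm can. A call with a gripper value outside its range is refused whole. The fingers move at their own pace and stop on an object; "force" is the grip in N (left out, the last holds). Time passes only in rows, so rows that repeat a pose let the fingers close. It gives the time, the measured TCP pose, the force and the opening at its end, in the units of the state.
- telemetry.observe(): the state, without advancing time (a new reading comes with each control period).
- imaging.grab_frame(name): name is "side" or "top" or "wrist"; returns (picture, depth): 400x640x3 uint8, blue, green, red; 400x640 float32, m along the optical axis (not along the pixel's ray), 0 where there is no reading.
- imaging.camera_info(name): a dict with "mtx" (3x3 intrinsics, pixels), "extrinsics" (4x4, takes a point from camera to world coordinates); the wrist camera has in their place "hand_eye" (4x4, takes a point from camera to tool coordinates, whose origin is the TCP and whose axes are the flange's). Camera axes: x right, y down, z forward; pixel columns grow to the right and rows downward; lengths in m; the calibration is good to about 2 mm. The wrist camera is an equidistant fisheye: a pixel r from the principal point sees the ray r / f radians off the axis. A picture is of the moment at which its call begins: read the wrist's pose just before it. camera_info takes no time and is no camera call.
- ticket.job_done(): hands the job in, once; it reports no verdict.
The state is a dict: "clock": time; "qpos": joint angles; "qd": joint speeds; "joint_efforts": joint torques, N m; "position": TCP position; "tool_rot": TCP orientation; "force": force on the tool from outside, world axes, zero at the start; "moment": the same for the moment, N m; "grip_width": finger opening in m.
Only numpy, scipy, OpenCV 4.12 (cv2) and the standard library are available. Lean on these libraries where they do the work, as an engineer would, in place of code of your own. Each camera call takes 0.05 s, during which the arm holds its last target.

## Working session

There is one attempt and no reset: what is moved stays moved. The work goes in short steps, Python scripts to look and compute and a tool call to move; the robot and the scene stay as the last step left them, time stands still between calls to the robot, and variables do not carry over. Pictures are saved under pics/ and viewed, and the job is handed in when it is done.

Besides the shell and the picture viewer there is one more tool, called after ">>>" by a JSON object that holds its "method" and its "body", one argument or row to a line. carry_out: Moves the arm, as the interface text tells. Its arguments: {"type":"object","properties":{"series":{"type":"array"},"force":{"type":"number"}},"required":["series"]}

```bash
mkdir -p pics; ls; python3 - <<'E'
from workcell import telemetry, imaging
import cv2,numpy as np
s=telemetry.observe();print(s)
for n in("top","side"):
    p,d=imaging.grab_frame(n);cv2.imwrite(f"pics/{n}1.png",p);np.save(f"{n}1.npy",d)
    i=imaging.camera_info(n);print(n,i)
print(imaging.camera_info("wrist"))
E
```

```text
pics
{'clock': 0.0, 'qpos': array([ 1.21477262,  0.52202384, -0.03629702,  1.59998871,  0.0212284 ,
        1.02110151, -0.11280462]), 'qd': array([-0.00096034, -0.00046688, -0.00138859,  0.00074512, -0.00020841,
       -0.00064501,  0.00024312]), 'joint_efforts': array([ 1.05570114e-03, -9.27108765e+01,  1.97998323e+00, -3.69931090e+01,
        1.78549852e-02,  8.15085339e-03,  5.45572402e-05]), 'position': array([ 0.17606467, -0.59934445,  0.23072687]), 'tool_rot': array([-3.14046291e+00,  1.20075139e-04,  2.85797341e-01]), 'force': array([0.19298204, 0.98232024, 0.03504082]), 'moment': array([ 0.02664042,  0.02911481, -0.01858753]), 'grip_width': 0.08518268777303943}
top {'mtx': array([[513.11687197,   0.        , 325.92567466],
       [  0.        , 513.11687197, 205.0259499 ],
       [  0.        ,   0.        ,   1.        ]]), 'extrinsics': array([[ 0.02595534, -0.9804998 ,  0.19479852,  0.34004322],
       [-0.99966256, -0.02525546,  0.00607606, -0.03615969],
       [-0.00103785, -0.1948905 , -0.98082446,  0.91968142],
       [ 0.        ,  0.        ,  0.        ,  1.       
[... 250 characters left out ...]
      [ 0.53211471, -0.6739854 ,  0.51244279, -0.46585287],
       [ 0.0109527 , -0.59971317, -0.80014009,  0.75459771],
       [ 0.        ,  0.        ,  0.        ,  1.        ]])}
{'mtx': array([[309.70691629,   0.        , 319.74094401],
       [  0.        , 309.70691629, 205.6615856 ],
       [  0.        ,   0.        ,   1.        ]]), 'hand_eye': array([[-5.57208213e-04, -9.61275542e-01, -2.75588500e-01,
         7.05032505e-02],
       [ 9.99999768e-01, -4.27936560e-04, -5.29206171e-04,
        -1.34550442e-03],
       [ 3.90778554e-04, -2.75588731e-01,  9.61275558e-01,
        -1.41876698e-01],
       [ 0.00000000e+00,  0.00000000e+00,  0.00000000e+00,
         1.00000000e+00]])}
```

View pics/top1.png

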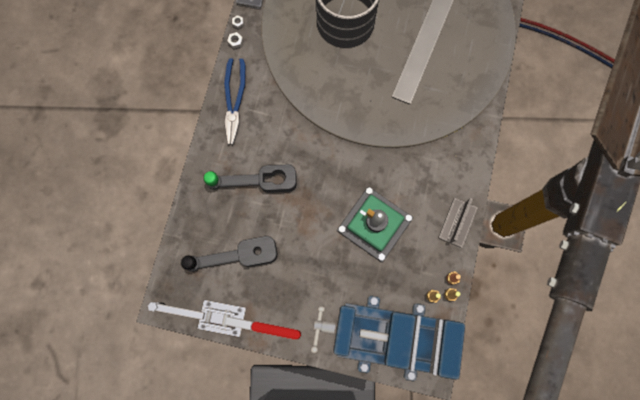

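View pics/side1.png

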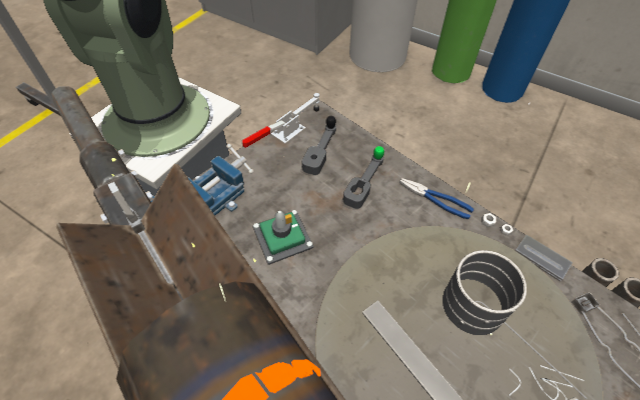

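The top view shows the green lever (knob at 211,178; slotted hub near 278,178), the black lever (hub 258,250), and the shaft unit (376,220) with its key pointing up-left. I'll enlarge these.

```bash
python3 - <<'E'
import cv2
p=cv2.imread("pics/top1.png")
a=cv2.resize(p[155:205,200:300],None,fx=7,fy=7,interpolation=cv2.INTER_CUBIC);cv2.imwrite("pics/c1.png",a)
a=cv2.resize(p[180:265,330:420],None,fx=7,fy=7,interpolation=cv2.INTER_CUBIC);cv2.imwrite("pics/c2.png",a)
p=cv2.imread("pics/side1.png")
a=cv2.resize(p[140:270,240:400],None,fx=5,fy=4.6,interpolation=cv2.INTER_CUBIC);cv2.imwrite("pics/c3.png",a)
E
```

```text
(no output)
```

View pics/c1.png

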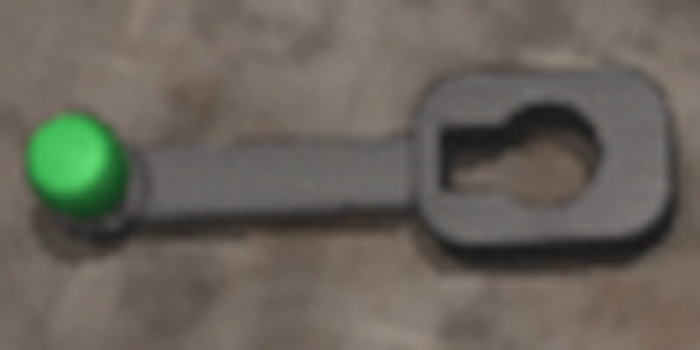

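View pics/c2.png

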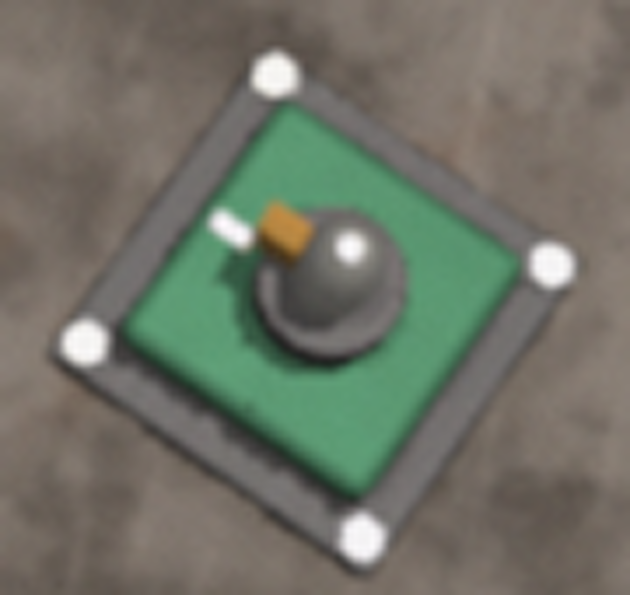

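View pics/c3.png

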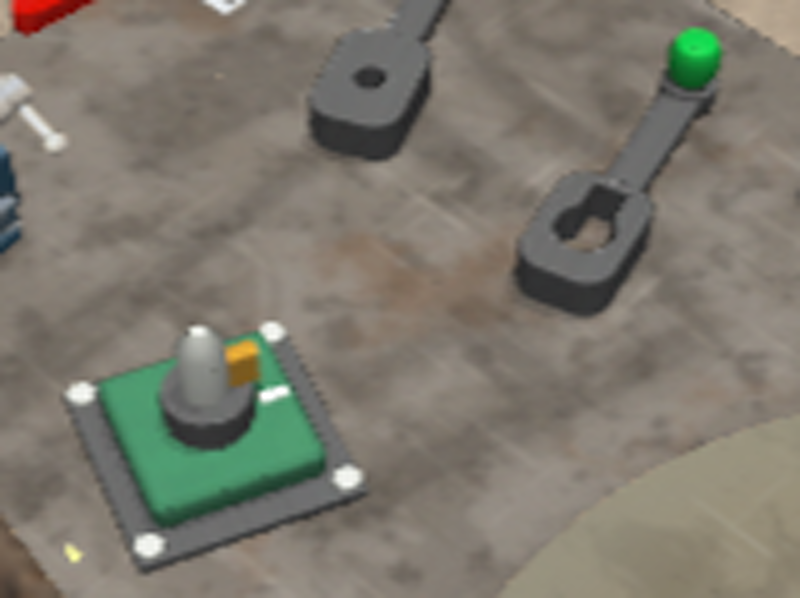

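```bash
cat > h.py <<'E'
import cv2,numpy as np
from workcell import imaging
def proj_plane(n,uv,z):
    i=imaging.camera_info(n);K=i['mtx'];T=i['extrinsics']
    uv=np.atleast_2d(uv).astype(float)
    r=np.c_[uv,np.ones(len(uv))]@np.linalg.inv(K).T@T[:3,:3].T
    return T[:3,3]+r*((z-T[2,3])/r[:,2])[:,None]
def cloud(n,d):
    i=imaging.camera_info(n);K=i['mtx'];T=i['extrinsics']
    v,u=np.mgrid[:400,:640]
    r=np.stack([(u-K[0,2])/K[0,0],(v-K[1,2])/K[1,1],np.ones_like(u,float)],-1)*d[...,None]
    return r@T[:3,:3].T+T[:3,3]
E
python3 - <<'E'
from h import *
d=np.load("top1.npy");P=cloud("top",d);
p=cv2.imread("pics/top1.png");hsv=cv2.cvtColor(p,cv2.COLOR_BGR2HSV)
np.set_printoptions(precision=4,suppress=True)
print("table z",np.median(P[205:215,280:300,2]))
for name,(u0,u1,v0,v1) in {'hub':(255,300,160,198)}.items():
    m=np.zeros((400,640),np.uint8);m[v0:v1,u0:u1]=((P[v0:v1,u0:u1,2]>.021)&(P[v0:v1,u0:u1,2]<.035))
    print(name,m.sum(),np.median(P[m>0][:,2]))
    c=max(cv2.findContours(m,cv2.RETR_EXTERNAL,cv2.CHAIN_APPROX_NONE)[0],key=cv2.contourArea)[:,0]
    X=proj_plane("top",c,.028)[:,:2].astype(np.float32)*1000
    r=cv2.minAreaRect(X);print(r,cv2.boxPoints(r))
for n in("top","side"):
    p=cv2.imread(f"pics/{n}1.png");hsv=cv2.cvtColor(p,cv2.COLOR_BGR2HSV)
    g=cv2.inRange(hsv,(50,150,100),(75,255,255))
    if n=="top":g[:150]=0;
    else:g[:140]=0
    nn,l,s,c=cv2.connectedComponentsWithStats(g)
    for k in range(1,nn):
        if s[k,4]>20: print(n,'green',s[k],c[k],proj_plane(n,c[k],.045))
    g=cv2.inRange(hsv,(60,80,60),(90,200,255)) 
    if n=="top": g[:180]=0;g[265:]=0
    nn,l,s,c=cv2.connectedComponentsWithStats(g)
    for k in range(1,nn):
        if s[k,4]>300:
            print(n,'housing',s[k],c[k])
            cc=np.argwhere(l==k)[:,::-1]; h=cv2.convexHull(cc)[:,0]
            X=proj_plane(n,h,.028)[:,:2].astype(np.float32)*1000
            r=cv2.minAreaRect(X);print(r)
    g=cv2.inRange(hsv,(10,120,100),(25,255,255));
    ys=slice(200,240) if n=="top" else slice(200,235)
    xs=slice(355,390) if n=="top" else slice(270,300)
    mm=np.zeros_like(g);mm[ys,xs]=g[ys,xs];c=np.argwhere(mm>0)[:,::-1]
    print(n,'key',len(c),c.mean(0),proj_plane(n,c.mean(0),.074))
E
```

```text
table z -0.00044903393698331184
hub 661 0.027204341237438423
((565.2377319335938, 58.37714767456055), (46.144508361816406, 64.98301696777344), 1.4737398624420166) [[541.3375  90.2645]
 [543.0087  25.303 ]
 [589.138   26.4898]
 [587.4667  91.4513]]
top green [204 172  13  12 107] [209.6449 177.243 ] [[0.5583 0.1748 0.045 ]]
top housing [ 348  195   56   56 1274] [375.5126 223.6868]
((488.4534912109375, -118.28520202636719), (73.83981323242188, 75.01441192626953), 56.03355407714844)
top key 33 [370.2121 212.4242] [[ 0.4973 -0.1054  0.074 ]]
side green [374 146  10  11  81] [378.8025 150.8395] [[0.56  0.173 0.045]]
side housing [260 212  45  42 829] [281.5923 236.3534]
((492.91436767578125, -121.83363342285156), (75.7106704711914, 80.27083587646484), 56.09629440307617)
side key 49 [287.8367 218.551 ] [[ 0.5037 -0.1117  0.074 ]]
```

```bash
python3 - <<'E'
from h import *
np.set_printoptions(precision=3,suppress=True)
for n,pts in {"top":[(620,60),(570,195),(600,160),(580,260),(560,340),(545,390),(500,220),(635,20),(345,20),(460,220),(310,380),(300,80)],
 "side":[(150,30),(75,100),(120,190),(100,260),(200,250),(200,330),(300,380),(60,380),(165,250),(30,20),(140,250)]}.items():
    d=np.load(f"{n}1.npy");P=cloud(n,d)
    for u,v in pts: print(n,u,v,P[v,u])
E
python3 - <<'E'
from workcell import telemetry, imaging
import cv2,sys
sys.path.insert(0,'.')
p,d=imaging.grab_frame("wrist");cv2.imwrite("pics/w1.png",p)
E
```

```text
top 620 60 [ 0.6   -0.335  0.425]
top 570 195 [ 0.484 -0.334  0.298]
top 600 160 [ 0.511 -0.34   0.362]
top 580 260 [ 0.397 -0.309  0.363]
top 560 340 [ 0.312 -0.285  0.357]
top 545 390 [ 0.261 -0.266  0.358]
top 500 220 [ 0.499 -0.339  0.025]
top 635 20 [ 0.649 -0.358  0.42 ]
top 345 20 [ 0.822 -0.055  0.12 ]
top 460 220 [ 0.496 -0.267  0.03 ]
top 310 380 [ 0.133  0.006 -0.623]
top 300 80 [0.758 0.024 0.018]
side 150 30 [0.083 0.015 0.273]
side 75 100 [ 0.251 -0.255  0.356]
side 120 190 [ 0.442 -0.337  0.366]
side 100 260 [ 0.528 -0.417  0.406]
side 200 250 [ 0.598 -0.358  0.404]
side 200 330 [ 0.692 -0.43   0.5  ]
side 300 380 [ 0.758 -0.419  0.486]
side 60 380 [-0.109 -0.631 -0.721]
side 165 250 [ 0.552 -0.369  0.377]
side 30 20 [-2.12   0.668 -0.721]
side 140 250 [ 0.528 -0.383  0.374]
```

View pics/w1.png

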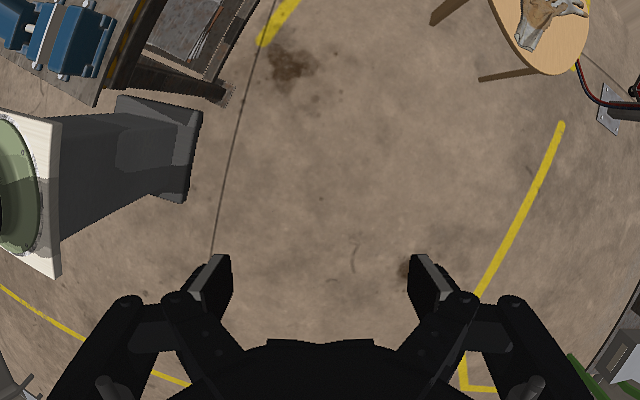

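```bash
python3 - <<'E'
from h import *
A=[]
for n in("top","side"):
    d=np.load(f"{n}1.npy");P=cloud(n,d)[d>0.05];A.append(P)
P=np.vstack(A)
P=P[(P[:,2]>.04)&(P[:,0]>-.2)&(P[:,0]<1.2)&(P[:,1]>-1)&(P[:,1]<.6)]
xs=np.arange(-.2,1.2,.05);ys=np.arange(.4,-.8,-.05)
print("max z cm; cols y",[round(y*100) for y in ys])
for x in xs:
    r=[]
    for y in ys:
        m=(P[:,0]>=x)&(P[:,0]<x+.05)&(P[:,1]<=y)&(P[:,1]>y-.05)
        r.append("%3d/%2d"%(P[m,2].max()*100,P[m,2].min()*100) if m.sum()>1 else '  .   ')
    print("%4d"%round(x*100),' '.join(r))
E
```

```text
max z cm; cols y [40, 35, 30, 25, 20, 15, 10, 5, 0, -5, -10, -15, -20, -25, -30, -35, -40, -45, -50, -55, -60, -65, -70, -75, -80]
 -20   .      .      .      .      .      .      .      .      .      .      .      .      .      .      .      .      .      .      .      .      .      .      .      .      .   
 -15   .      .      .      .      .      .      .      .      .      .      .      .      .      .      .      .      .      .      .      .      .      .      .      .      .   
 -10   .      .      .      .      .      .      .      .      .     19/ 7   .      .      .      .      .      .      .      .      .      .      .      .      .      .      .   
  -5   .      .      .      .      .      .      .      .     25/24  35/ 4  34/28   .      .      .      .      .      .      .      .      .      .      .      .      .      .   
   0   .      .      .      .      .     28/28  29/ 4   .     28/24  36/ 4   .      .      .      .      .      .      .      .      .      .      .      .      .      .      .   
   5   .      .      .      .      .      .     31/ 4  34/ 4  36/ 4  
[... 3367 characters left out ...]
     .      .      .      .      .      .      .      .      .      .      .      .      .      .      .      .      .      .      .      .      .      .      .   
 105   .      .      .      .      .      .      .      .      .      .      .      .      .      .      .      .      .      .      .      .      .      .      .      .      .   
 110   .      .      .      .      .      .      .      .      .      .      .      .      .      .      .      .      .      .      .      .      .      .      .      .      .   
 115   .      .      .      .      .      .      .      .      .      .      .      .      .      .      .      .      .      .      .      .      .      .      .      .      .
```

A solid bar/ladle assembly spans y≈-0.2..-0.45 (top z 0.36–0.5) between the tool and the work. I'll cross it at z≈0.49 and stop above the seat first for a wrist view.

```bash
cat > mv.py <<'E'
import numpy as np,sys
from scipy.spatial.transform import Rotation as R
from workcell import telemetry
def rot(s): return R.from_euler('xyz',s['tool_rot'])
def rel(x,y,z,yawdeg,s=None):
    s=s or telemetry.observe();r=rot(s)
    t=r.inv().apply(np.array([x,y,z])-s['position'])
    q=(r.inv()*R.from_euler('xyz',[np.pi,0,np.radians(yawdeg)])).as_rotvec()
    print("to",(x,y,z,yawdeg),"->",np.round(t,4),np.round(q,4))
def show():
    s=telemetry.observe();print("t %.2f"%s['clock'],"pos",np.round(s['position'],4),"rpy",np.round(np.degrees(s['tool_rot']),2),"F",np.round(s['force'],1),"M",np.round(s['moment'],2),"grip",round(s['grip_width'],4),"q",np.round(s['qpos'],2));return s
E
python3 - <<'E'
from mv import *
s=show()
rel(.176,-.6,.49,16.4);rel(.488,-.118,.49,56)
E
```

```text
t 0.15 pos [ 0.176  -0.5994  0.2308] rpy [-1.7995e+02  1.0000e-02  1.6370e+01] F [ 0.2 -0.9 -0.1] M [ 0.01 -0.08  0.01] grip 0.0854 q [ 1.21  0.52 -0.04  1.6   0.02  1.02 -0.11]
to (0.176, -0.6, 0.49, 16.4) -> [-2.000e-04  3.000e-04 -2.592e-01] [-0.0009  0.0001 -0.0005]
to (0.488, -0.118, 0.49, 56) -> [ 0.435  -0.3742 -0.2589] [-9.000e-04 -2.000e-04 -6.917e-01]
```

>>> {"method": "carry_out", "body": {
  "series": [
    [0,0,-0.26,0,0,0,0],
    [0,0,-0.26,0,0,0,0],
    [0,0,-0.26,0,0,0,0],
    [0,0,-0.26,0,0,0,0],
    [0,0,-0.26,0,0,0,0]
  ]
}}

```text
clock: 0.78
position: [0.1763, -0.6002, 0.4954]
tool_rot: [3.136, -0.0, 0.286]
force: [0.9, 0.4, -0.7]
grip_width: 0.0853
```

>>> {"method": "carry_out", "body": {
  "series": [
    [0.435,-0.374,0,0,0,-0.69,0],
    [0.435,-0.374,0,0,0,-0.69,0],
    [0.435,-0.374,0,0,0,-0.69,0],
    [0.435,-0.374,0,0,0,-0.69,0],
    [0.435,-0.374,0,0,0,-0.69,0],
    [0.435,-0.374,0,0,0,-0.69,0]
  ]
}}

```text
clock: 1.52
position: [0.3806, -0.283, 0.4907]
tool_rot: [-3.141, 0.0, 0.976]
force: [0.1, -1.0, 0.8]
grip_width: 0.0854
```

```bash
python3 - <<'E'
from mv import *
s=show()
rel(.488,-.118,.20,56)
E
```

```text
t 1.52 pos [ 0.3806 -0.283   0.4907] rpy [-1.7996e+02  1.0000e-02  5.5900e+01] F [ 0.1 -1.   0.8] M [-0.1  -0.06  0.04] grip 0.0854 q [ 0.82  0.11 -0.35  1.53  0.04  1.51 -0.12]
to (0.488, -0.118, 0.2, 56) -> [ 0.1969 -0.0034  0.2907] [-0.0008  0.0002 -0.0018]
```

>>> {"method": "carry_out", "body": {
  "series": [
    [0.197,-0.003,0,0,0,0,0],
    [0.197,-0.003,0,0,0,0,0],
    [0.197,-0.003,0.1,0,0,0,0],
    [0.197,-0.003,0.29,0,0,0,0],
    [0.197,-0.003,0.29,0,0,0,0],
    [0.197,-0.003,0.29,0,0,0,0],
    [0.197,-0.003,0.29,0,0,0,0],
    [0.197,-0.003,0.29,0,0,0,0],
    [0.197,-0.003,0.29,0,0,0,0]
  ]
}}

```text
clock: 2.65
position: [0.4886, -0.1204, 0.2029]
tool_rot: [3.141, -0.0, 0.976]
force: [0.7, 0.7, 1.0]
grip_width: 0.0854
```

```bash
python3 - <<'E'
from mv import *
from workcell import imaging
import cv2,pickle
s=show()
p,d=imaging.grab_frame("wrist");cv2.imwrite("pics/w2.png",p)
pickle.dump((s,p,d),open("w2.pkl","wb"))
E
```

```text
t 2.65 pos [ 0.4886 -0.1204  0.2029] rpy [ 1.7994e+02 -2.0000e-02  5.5900e+01] F [0.7 0.7 1. ] M [-0.05 -0.02 -0.03] grip 0.0854 q [ 0.49  0.4  -0.48  1.93  0.24  0.87 -0.7 ]
```

View pics/w2.png

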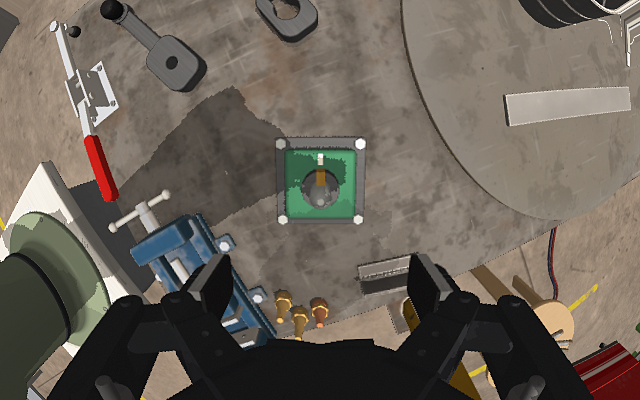

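The wrist view shows the unit nearly square with the image: bolts at about (281,144), (361,144), (283,219) and (358,219), key pointing up from (320,178), shaft tip near (320,200).

```bash
cat > wr.py <<'E'
import cv2,numpy as np
from workcell import imaging
from mv import rot
I=imaging.camera_info("wrist");K=I['mtx'];H=I['hand_eye']
def rays(uv):
    uv=np.atleast_2d(uv).astype(float);a=(uv-K[:2,2])/K[0,0];r=np.hypot(a[:,0],a[:,1])
    k=np.where(r<1e-9,1,np.sin(r)/np.maximum(r,1e-9))
    return np.c_[a*k[:,None],np.cos(r)]
def world(s):
    T=np.eye(4);T[:3,:3]=rot(s).as_matrix();T[:3,3]=s['position'];return T@H
def plane(s,uv,z):
    T=world(s);r=rays(uv)@T[:3,:3].T;return T[:3,3]+r*((z-T[2,3])/r[:,2])[:,None]
def cloud(s,d):
    v,u=np.mgrid[:400,:640];r=rays(np.c_[u.ravel(),v.ravel()]);r=r/r[:,2:3]*d.reshape(-1,1)
    T=world(s);return (r@T[:3,:3].T+T[:3,3]).reshape(400,640,3)
E
python3 - <<'E'
from wr import *
import pickle
np.set_printoptions(precision=4,suppress=True)
s,p,d=pickle.load(open("w2.pkl","rb"))
cv2.imwrite("pics/c4.png",cv2.resize(p[125:235,265:375],None,fx=5,fy=5,interpolation=cv2.INTER_CUBIC))
hsv=cv2.cvtColor(p,cv2.COLOR_BGR2HSV);P=cloud(s,d)
w=cv2.inRange(hsv,(0,0,185),(180,50,255));w[:125]=0;w[235:]=0;w[:,:265]=0;w[:,375:]=0
n,l,st,c=cv2.connectedComponentsWithStats(w)
for k in range(1,n):
    if st[k,4]>8:
        z=np.median(P[l==k][:,2]);print('white',st[k,4],c[k],z,plane(s,c[k],z))
g=cv2.inRange(hsv,(60,60,40),(90,220,255));g[:125]=0;g[235:]=0;g[:,:265]=0;g[:,375:]=0
pt=np.argwhere(g>0)[:,::-1];h=cv2.convexHull(pt)[:,0]
print('housing',cv2.minAreaRect((plane(s,h,.028)[:,:2]*1000).astype(np.float32)))
k=cv2.inRange(hsv,(8,110,60),(28,255,255));k[:150]=0;k[200:]=0;k[:,:305]=0;k[:,335:]=0
pt=np.argwhere(k>0)[:,::-1];print('key',len(pt),pt.min(0),pt.max(0),P[k>0][:,2].max(),np.median(P[k>0][:,2]))
m=(P[...,2]>.084);m[:150]=0;m[230:]=0;m[:,:300]=0;m[:,340:]=0
pt=np.argwhere(m)[:,::-1];print('tip',len(pt),pt.mean(0),P[m].mean(0))
m2=(P[...,2]>.0905)&m;pt=np.argwhere(m2)[:,::-1];print('tip2',len(pt),pt.mean(0),P[m2].mean(0),P[m2][:,2].max())
m=(P[...,2]>.06)&(k>0); print('keytop',m.sum(),P[m].mean(0))
for lo,hi in((.045,.054),):
    m=(P[...,2]>lo)&(P[...,2]<hi);m[:150]=0;m[230:]=0;m[:,:290]=0;m[:,350:]=0;print('collar',m.sum(),cv2.minEnclosingCircle((P[m][:,:2]*1000).astype(np.float32)))
E
```

```text
white 81 [360.0494 143.5556] 0.010993641058867354 [[ 0.5496 -0.1069  0.011 ]]
white 55 [320.0727 158.7636] 0.028262295494353884 [[ 0.5056 -0.0948  0.0283]]
white 64 [357.9062 219.1719] 0.011126009204754206 [[ 0.5015 -0.1779  0.0111]]
white 57 [282.5088 219.4035] 0.011242039166029172 [[ 0.4302 -0.1298  0.0112]]
housing ((490.6844482421875, -116.50069427490234), (73.16485595703125, 74.28683471679688), 55.84174346923828)
key 152 [316 169] [324 185] 0.3447953312829047 0.07095740332899647
tip 284 [320.1268 198.419 ] [ 0.4927 -0.1137  0.104 ]
tip2 98 [319.8265 198.6837] [ 0.4966 -0.1076  0.1363] 0.3447953312829047
keytop 129 [ 0.4995 -0.1043  0.0726]
collar 553 ((490.4878845214844, -116.53055572509766), 19.994901657104492)
```

View pics/c4.png

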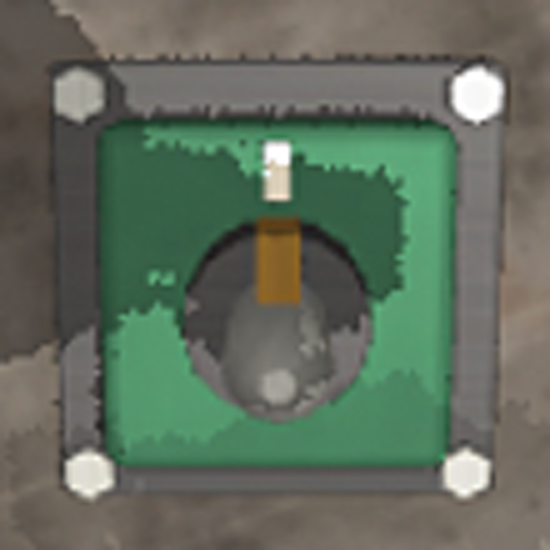

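```bash
python3 - <<'E'
from wr import *
from mv import *
import pickle
s,p,d=pickle.load(open("w2.pkl","rb"))
print(plane(s,[[265+278/5-.4,125+386/5-.4]],.094),plane(s,[[280.3,143.6]],.011))
show();rel(.565,.058,.203,92)
E
```

```text
[[ 0.4899059  -0.11789781  0.094     ]] [[ 0.47832206 -0.05861922  0.011     ]]
t 2.70 pos [ 0.4889 -0.1206  0.2034] rpy [ 1.7986e+02 -4.0000e-02  5.5880e+01] F [-0.8 -0.4  0.5] M [ 0.03 -0.03 -0.01] grip 0.0855 q [ 0.5   0.4  -0.48  1.93  0.24  0.87 -0.7 ]
to (0.565, 0.058, 0.203, 92) -> [ 0.1905 -0.0371  0.0004] [ 0.0026  0.     -0.6304]
```

>>> {"method": "carry_out", "body": {
  "series": [
    [0.19,-0.037,0,0,0,-0.63,0],
    [0.19,-0.037,0,0,0,-0.63,0],
    [0.19,-0.037,0,0,0,-0.63,0],
    [0.19,-0.037,0,0,0,-0.63,0],
    [0.19,-0.037,0,0,0,-0.63,0],
    [0.19,-0.037,0,0,0,-0.63,0]
  ]
}}

```text
clock: 3.45
position: [0.5641, 0.0566, 0.2023]
tool_rot: [3.14, 0.001, 1.602]
force: [-0.2, -0.3, 0.8]
grip_width: 0.0851
```

```bash
python3 - <<'E'
from mv import *
from wr import *
import pickle
np.set_printoptions(precision=4,suppress=True)
s=show()
p,d=imaging.grab_frame("wrist");cv2.imwrite("pics/w3.png",p)
pickle.dump((s,p,d),open("w3.pkl","wb"))
P=cloud(s,d);z=P[...,2]
m=((z>.022)&(z<.034)).astype(np.uint8);m[:100]=0;m[235:]=0;m[:,:250]=0;m[:,390:]=0
c=max(cv2.findContours(m,cv2.RETR_EXTERNAL,cv2.CHAIN_APPROX_NONE)[0],key=cv2.contourArea)[:,0]
X=plane(s,c,.028)[:,:2].astype(np.float32)*1000
print(len(c),c.min(0),c.max(0),np.median(z[m>0]),cv2.minAreaRect(X))
cv2.imwrite("pics/c5.png",cv2.resize(p[60:235,265:375],None,fx=3.4,fy=3.4,interpolation=cv2.INTER_CUBIC))
hsv=cv2.cvtColor(p,cv2.COLOR_BGR2HSV);g=cv2.inRange(hsv,(50,150,60),(75,255,255));pt=np.argwhere(g>0)[:,::-1]
print('knob',len(pt),pt.mean(0),plane(s,pt.mean(0),.046))
# bore
f=((z<.01)).astype(np.uint8);M=np.zeros_like(f);cv2.fillPoly(M,[c.astype(np.int32)],1);f&=M
pt=np.argwhere(f>0)[:,::-1];print('boreopen',len(pt),pt.min(0),pt.max(0))
E
```

```text
t 3.45 pos [0.5641 0.0566 0.2023] rpy [179.93   0.05  91.8 ] F [-0.2 -0.3  0.8] M [-0.03  0.05 -0.07] grip 0.0851 q [ 0.25  0.53 -0.64  1.76  0.37  0.97 -0.5 ]
184 [300 153] [345 215] 0.027021673610104713 ((567.5238037109375, 60.33844757080078), (45.86460876464844, 66.45325469970703), 4.367841720581055)
knob 496 [317.9839  70.6532] [[0.5592 0.175  0.046 ]]
boreopen 613 [311 160] [334 194]
```

View pics/w3.png

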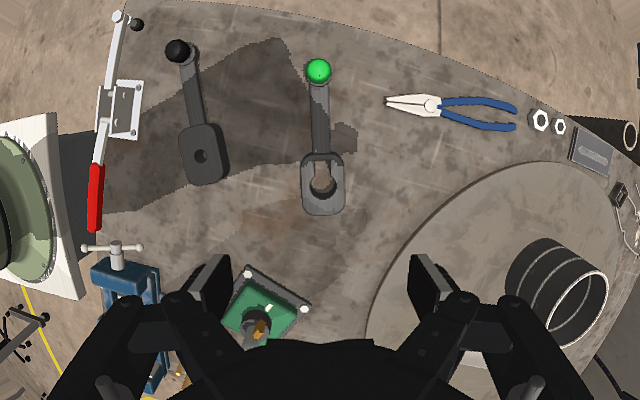

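View pics/c5.png

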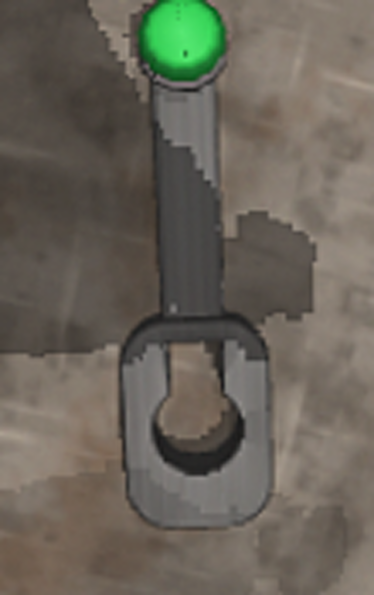

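Wrist and top views agree on the offset from housing to hub to about 0.1 mm (76.8, 176.8 mm). I'll grasp 6 mm knob-ward of the bore at yaw 94°.

```bash
python3 - <<'E'
from mv import *
show();rel(.5672,.0653,.05,94);rel(.5672,.0653,.001,94)
E
```

```text
t 3.50 pos [0.564  0.0566 0.2021] rpy [1.7994e+02 4.0000e-02 9.1820e+01] F [ 0.6 -0.7 -0.3] M [-0.02  0.05 -0.04] grip 0.0853 q [ 0.25  0.53 -0.64  1.76  0.37  0.97 -0.5 ]
to (0.5672, 0.0653, 0.05, 94) -> [0.0087 0.0033 0.1521] [ 0.0011  0.0008 -0.0381]
to (0.5672, 0.0653, 0.001, 94) -> [0.0087 0.0032 0.2011] [ 0.0011  0.0008 -0.0381]
```

>>> {"method": "carry_out", "body": {
  "series": [
    [0.0087,0.0033,0.12,0.001,0.001,-0.038,0],
    [0.0087,0.0033,0.15,0.001,0.001,-0.038,0],
    [0.0087,0.0033,0.15,0.001,0.001,-0.038,0],
    [0.0087,0.0033,0.17,0.001,0.001,-0.038,0],
    [0.0087,0.0033,0.185,0.001,0.001,-0.038,0],
    [0.0087,0.0033,0.2,0.001,0.001,-0.038,0],
    [0.0087,0.0033,0.2,0.001,0.001,-0.038,0],
    [0.0087,0.0033,0.2,0.001,0.001,-0.038,0]
  ]
}}

```text
clock: 4.5
position: [0.5672, 0.0669, 0.0019]
tool_rot: [-3.141, -0.001, 1.644]
force: [1.2, 0.7, -0.2]
grip_width: 0.0852
```

```bash
python3 - <<'E'
from mv import *
show();rel(.5672,.0653,.001,94)
from wr import *
p,d=imaging.grab_frame("wrist");cv2.imwrite("pics/w4.png",p)
E
```

```text
t 4.50 pos [0.5672 0.0669 0.0019] rpy [-1.7999e+02 -6.0000e-02  9.4180e+01] F [ 1.2  0.7 -0.2] M [-0.01  0.03  0.03] grip 0.0852 q [ 0.11  0.81 -0.48  1.86  0.61  0.62 -0.67]
to (0.5672, 0.0653, 0.001, 94) -> [-0.0016 -0.0001  0.0009] [-0.0003 -0.0011  0.0031]
```

View pics/w4.png

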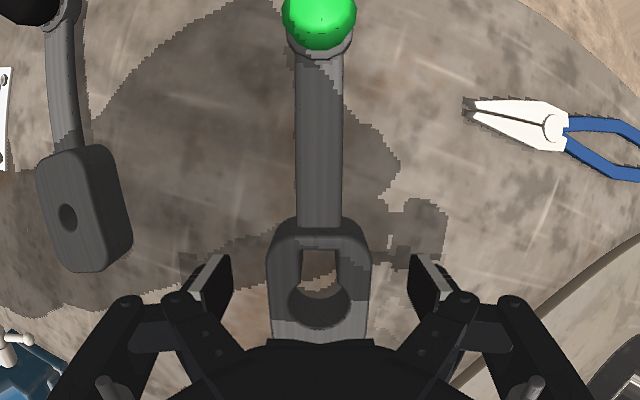

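The fingers straddle the hub (bore at about (319,308)), square with the lever. Closing.

>>> {"method": "carry_out", "body": {
  "series": [
    [0,0,0.001,0,0,0,255],
    [0,0,0.001,0,0,0,255],
    [0,0,0.001,0,0,0,255],
    [0,0,0.001,0,0,0,255],
    [0,0,0.001,0,0,0,255]
  ],
  "force": 70
}}

```text
clock: 5.18
position: [0.567, 0.0667, 0.0008]
tool_rot: [-3.141, -0.001, 1.644]
force: [-2.2, -1.8, 8.4]
grip_width: 0.0453
```

>>> {"method": "carry_out", "body": {
  "series": [
    [0,0,-0.05,0,0,0,255],
    [0,0,-0.11,0,0,0,255],
    [0,0,-0.15,0,0,0,255],
    [0,0,-0.15,0,0,0,255],
    [0,0,-0.15,0,0,0,255]
  ],
  "force": 70
}}

```text
clock: 5.8
position: [0.5665, 0.0663, 0.1495]
tool_rot: [-3.14, -0.001, 1.644]
force: [-0.3, -0.7, -3.6]
grip_width: 0.0447
```

```bash
python3 - <<'E'
from mv import *
from wr import *
import pickle
np.set_printoptions(precision=4,suppress=True)
s=show()
p,d=imaging.grab_frame("wrist");cv2.imwrite("pics/w5.png",p)
pickle.dump((s,p,d),open("w5.pkl","wb"))
p2,d2=imaging.grab_frame("side");cv2.imwrite("pics/s5.png",p2[60:260,230:470].repeat(3,0).repeat(3,1))
E
```

```text
t 5.80 pos [0.5665 0.0663 0.1495] rpy [-179.88   -0.04   94.17] F [-0.3 -0.7 -3.6] M [0.01 0.03 0.03] grip 0.0447 q [ 0.22  0.6  -0.62  1.8   0.44  0.88 -0.53]
```

View pics/w5.png

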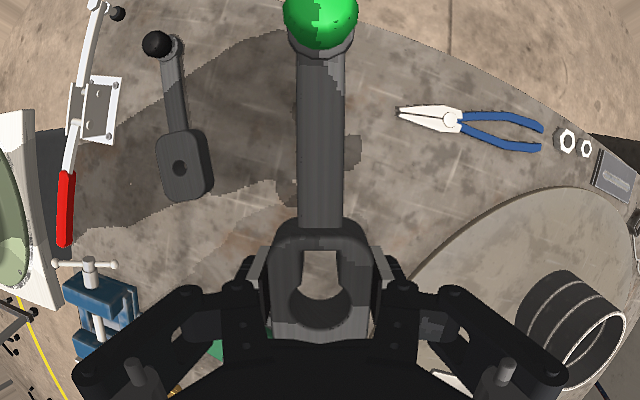

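View pics/s5.png

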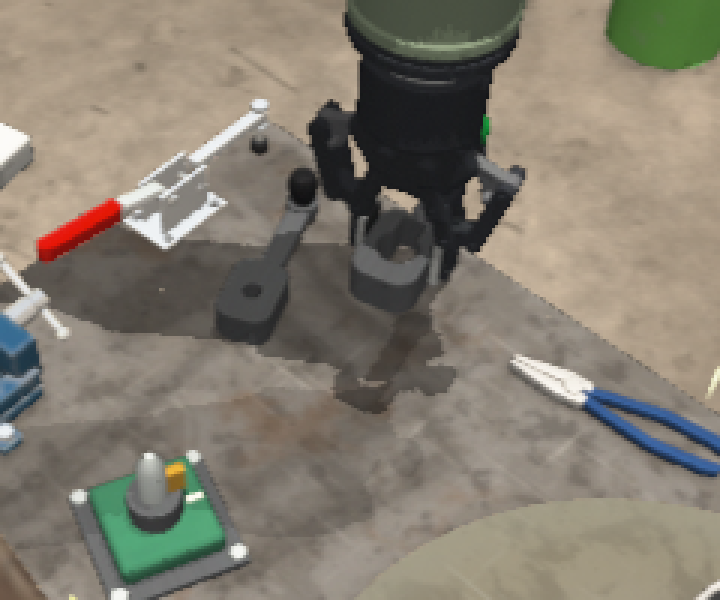

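```bash
python3 - <<'E'
from wr import *
import pickle
np.set_printoptions(precision=4,suppress=True)
s,p,d=pickle.load(open("w5.pkl","rb"))
v,u=np.mgrid[:400,:640];r=rays(np.c_[u.ravel(),v.ravel()]);r=r/r[:,2:3]*d.reshape(-1,1)
T=(r@H[:3,:3].T+H[:3,3]).reshape(400,640,3)
top=(abs(T[...,2]+.027)<.004);top[:215]=0;top[345:]=0;top[:,:260]=0;top[:,:]&=True;top[:,380:]=0
for row in (290,):
    pass
for rr in range(240,345,12):
    c=np.where(top[rr])[0];g=np.where(np.diff(c)>4)[0]
    print(rr,c.min(),c.max(),[(c[i],c[i+1]) for i in g])
print(np.median(T[top][:,2]))
m=np.zeros((400,640),np.uint8);m[top]=1
# open area: far beneath
f=(T[...,2]>.03);f[:240]=0;f[330:]=0;f[:,:285]=0;f[:,:]&=True;f[:,355:]=0
def tp(uv,z):
    q=rays(uv)@H[:3,:3].T;return H[:3,3]+q*((z-H[2,3])/q[:,2])[:,None]
# edges left/right of slot at top plane
for uv in [(322,250)]: print(tp([uv],-.027))
h=cv2.cvtColor(p,cv2.COLOR_BGR2HSV);g=cv2.inRange(h,(50,150,60),(75,255,255));pt=np.argwhere(g>0)[:,::-1];print('knob',pt.mean(0),pt.min(0),pt.max(0),tp([pt.mean(0)],-.04))
cv2.imwrite("pics/c6.png",cv2.resize(p[215:350,250:390],None,fx=5,fy=4.4,interpolation=cv2.INTER_CUBIC))
for rr in range(80,220,30):
    row=(abs(T[rr,:,2]+.017)<.004);c=np.where(row)[0];c=c[(c>280)&(c<360)]
    if len(c):print('arm',rr,c.min(),c.max(),tp([((c.min()+c.max())/2,rr)],-.017))
E
```

```text
240 278 361 []
252 269 371 [(np.int64(301), np.int64(338))]
264 260 379 [(np.int64(300), np.int64(338))]
276 267 374 [(np.int64(301), np.int64(338))]
288 266 372 [(np.int64(296), np.int64(344))]
300 268 372 [(np.int64(290), np.int64(350))]
312 270 369 [(np.int64(294), np.int64(346))]
324 271 367 [(np.int64(311), np.int64(327))]
336 273 367 []
-0.026246177138365086
[[ 0.0199  0.0011 -0.027 ]]
knob [320.132   20.8919] [283   0] [357  48] [[ 0.105   0.0003 -0.04  ]]
arm 80 296 344 [[ 0.0874  0.0003 -0.017 ]]
arm 110 296 344 [[ 0.0752  0.0003 -0.017 ]]
arm 140 296 343 [[ 0.0631  0.0001 -0.017 ]]
arm 170 296 343 [[ 0.0508  0.0001 -0.017 ]]
arm 200 297 342 [[ 0.0381  0.0001 -0.017 ]]
```

View pics/c6.png

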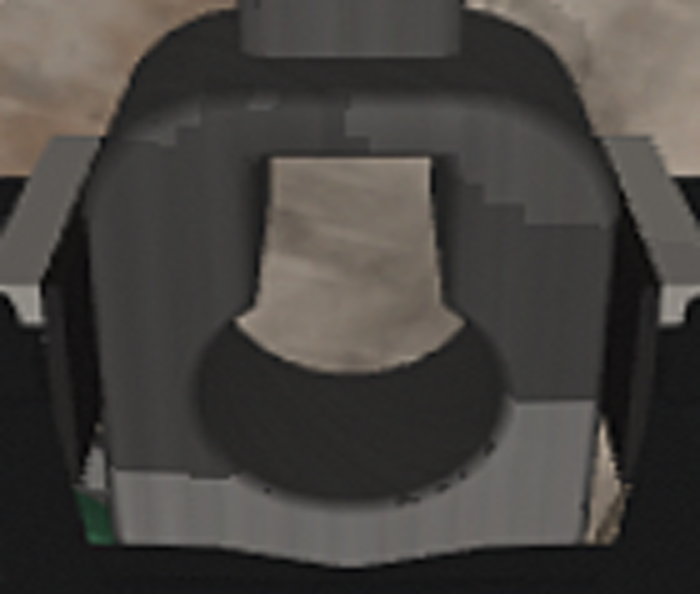

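```bash
python3 - <<'E'
from mv import *
show();rel(.4942,-.1112,.125,56)
E
```

```text
t 5.90 pos [0.5663 0.0665 0.149 ] rpy [-1.7982e+02 -5.0000e-02  9.4190e+01] F [-0.5  0.7 -3.2] M [-0.02  0.02 -0.03] grip 0.0447 q [ 0.21  0.6  -0.62  1.8   0.44  0.88 -0.53]
to (0.4942, -0.1112, 0.125, 56) -> [-0.172  -0.0848  0.0241] [-3.300e-03  1.000e-04  6.665e-01]
```

>>> {"method": "carry_out", "body": {
  "series": [
    [-0.172,-0.085,0,-0.003,0,0.667,255],
    [-0.172,-0.085,0,-0.003,0,0.667,255],
    [-0.172,-0.085,0,-0.003,0,0.667,255],
    [-0.172,-0.085,0,-0.003,0,0.667,255],
    [-0.172,-0.085,0,-0.003,0,0.667,255],
    [-0.172,-0.085,0.024,-0.003,0,0.667,255],
    [-0.172,-0.085,0.024,-0.003,0,0.667,255],
    [-0.172,-0.085,0.024,-0.003,0,0.667,255]
  ]
}}

```text
clock: 6.9
position: [0.4951, -0.1103, 0.1264]
tool_rot: [3.141, -0.001, 0.979]
force: [0.0, 0.6, -2.2]
grip_width: 0.0449
```

```bash
python3 - <<'E'
from mv import *
from wr import *
import pickle
s=show();rel(.4942,-.1112,.125,56)
p,d=imaging.grab_frame("wrist");cv2.imwrite("pics/w6.png",cv2.resize(p[200:360,230:410],None,fx=4,fy=3.7,interpolation=cv2.INTER_CUBIC))
pickle.dump((s,p,d),open("w6.pkl","wb"))
p2,d2=imaging.grab_frame("side");cv2.imwrite("pics/s6.png",p2[120:280,200:400].repeat(3,0).repeat(3,1))
E
```

```text
t 6.90 pos [ 0.4951 -0.1103  0.1264] rpy [ 1.7995e+02 -8.0000e-02  5.6100e+01] F [ 0.   0.6 -2.2] M [ 0.02 -0.    0.03] grip 0.0449 q [ 0.44  0.52 -0.44  1.98  0.33  0.71 -0.8 ]
to (0.4942, -0.1112, 0.125, 56) -> [-0.0012 -0.0002  0.0014] [ 0.0009 -0.0014  0.0018]
```

View pics/w6.png

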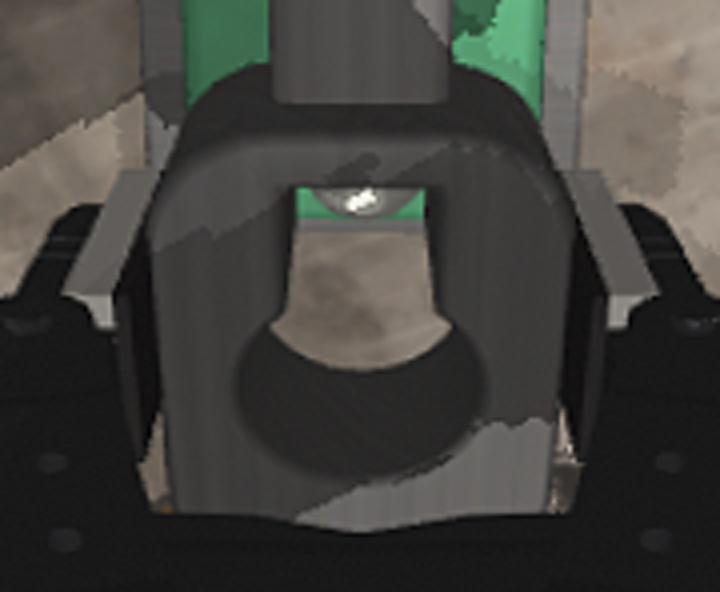

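View pics/s6.png

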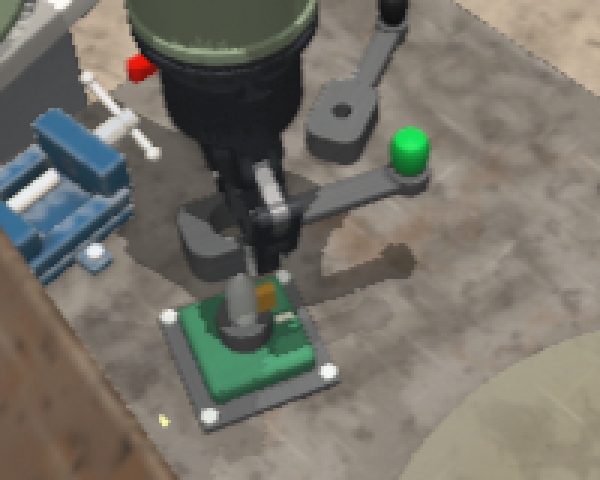

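```bash
python3 - <<'E'
from wr import *
import pickle
np.set_printoptions(precision=4,suppress=True)
s,p,d=pickle.load(open("w6.pkl","rb"))
v,u=np.mgrid[:400,:640];r=rays(np.c_[u.ravel(),v.ravel()]);r=r/r[:,2:3]*d.reshape(-1,1)
T=(r@H[:3,:3].T+H[:3,3]).reshape(400,640,3)
for rr in range(246,264,2):
    print(rr,T[rr,320],[np.round(T[rr,c,2],3) for c in range(304,340,4)])
E
```

```text
246 [ 0.0211 -0.0007 -0.0263] [np.float64(-0.027), np.float64(-0.027), np.float64(-0.027), np.float64(-0.026), np.float64(-0.026), np.float64(-0.027), np.float64(-0.027), np.float64(-0.026), np.float64(-0.026)]
248 [ 0.02   -0.0007 -0.0257] [np.float64(-0.026), np.float64(-0.026), np.float64(-0.027), np.float64(-0.026), np.float64(-0.026), np.float64(-0.026), np.float64(-0.027), np.float64(-0.026), np.float64(-0.026)]
250 [ 0.0188 -0.0007 -0.025 ] [np.float64(-0.025), np.float64(-0.025), np.float64(-0.025), np.float64(-0.026), np.float64(-0.025), np.float64(-0.026), np.float64(-0.026), np.float64(-0.026), np.float64(-0.025)]
252 [-0.0084 -0.0006  0.0325] [np.float64(-0.005), np.float64(0.044), np.float64(0.039), np.float64(0.034), np.float64(0.033), np.float64(0.033), np.float64(0.035), np.float64(0.042), np.float64(-0.003)]
254 [-0.01   -0.0006  0.0329] [np.float64(-0.003), np.float64(0.099), np.float64(0.04), np.float64(0.035), np.float64(0.033), np.float64(0.034), np.float64(0.037), np.float64(0.101), np.float64(-0.004)]
256 [-0.0117 -0.0006  0.0337] [np.float64(-0.003), np.float64(0.1), np.float64(0.043), np.float64(0.037), np.float64(0.034), np.float64(0.033), np.float64(0.039), np.float64(0.1), np.float64(-0.004)]
258 [-0.0147 -0.0006  0.037 ] [np.float64(-0.004), np.float64(0.099), np.float64(0.101), np.float64(0.1), np.float64(0.037), np.float64(0.042), np.float64(0.101), np.float64(0.1), np.float64(-0.005)]
260 [-0.0556 -0.0006  0.1178] [np.float64(-0.004), np.float64(0.119), np.float64(0.119), np.float64(0.12), np.float64(0.118), np.float64(0.12), np.float64(0.118), np.float64(0.118), np.float64(-0.005)]
262 [-0.0583 -0.0006  0.119 ] [np.float64(-0.004), np.float64(0.119), np.float64(0.121), np.float64(0.119), np.float64(0.119), np.float64(0.119), np.float64(0.119), np.float64(0.118), np.float64(-0.006)]
```

Tip sits about 8.8 mm behind the TCP along tool x, the bore about 7.3 mm; I'll shift 1.4 mm and descend partway.

>>> {"method": "carry_out", "body": {
  "series": [
    [-0.0014,0,0.015,0,0,0,255],
    [-0.0014,0,0.03,0,0,0,255],
    [-0.0014,0,0.04,0,0,0,255],
    [-0.0014,0,0.046,0,0,0,255],
    [-0.0014,0,0.046,0,0,0,255]
  ]
}}

```text
clock: 7.62
position: [0.494, -0.1121, 0.0798]
tool_rot: [3.141, -0.001, 0.977]
force: [0.5, -0.1, -2.8]
grip_width: 0.0449
```

```bash
python3 - <<'E'
from mv import *
from wr import *
s=show()
p,d=imaging.grab_frame("wrist");cv2.imwrite("pics/w7.png",cv2.resize(p[200:360,230:410],None,fx=4,fy=3.7,interpolation=cv2.INTER_CUBIC))
E
```

```text
t 7.62 pos [ 0.494  -0.1121  0.0798] rpy [ 1.7996e+02 -6.0000e-02  5.5980e+01] F [ 0.5 -0.1 -2.8] M [-0.05 -0.02  0.03] grip 0.0449 q [ 0.41  0.59 -0.4   2.01  0.39  0.61 -0.85]
```

View pics/w7.png

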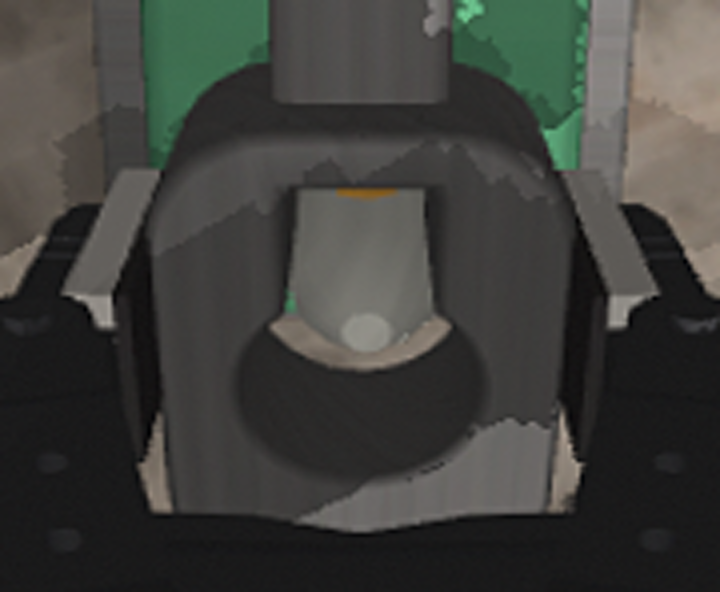

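The tip is inside the bore and the key (366 px) is centred in the slot (363 px). Continuing down.

>>> {"method": "carry_out", "body": {
  "series": [
    [0,0,0.008,0,0,0,255],
    [0,0,0.015,0,0,0,255],
    [0,0,0.021,0,0,0,255],
    [0,0,0.025,0,0,0,255],
    [0,0,0.0265,0,0,0,255],
    [0,0,0.0265,0,0,0,255]
  ]
}}

```text
clock: 8.43
position: [0.4942, -0.1122, 0.0537]
tool_rot: [3.14, -0.001, 0.977]
force: [-0.2, -0.2, -2.4]
grip_width: 0.0447
```

```bash
python3 - <<'E'
from mv import *
s=show()
E
```

```text
t 8.43 pos [ 0.4942 -0.1122  0.0537] rpy [ 1.7992e+02 -7.0000e-02  5.5970e+01] F [-0.2 -0.2 -2.4] M [-0.02 -0.02  0.03] grip 0.0447 q [ 0.38  0.63 -0.37  2.02  0.42  0.55 -0.88]
```

No contact yet; creeping the last few mm.

>>> {"method": "carry_out", "body": {
  "series": [
    [0,0,0.001,0,0,0,255],
    [0,0,0.002,0,0,0,255],
    [0,0,0.0025,0,0,0,255],
    [0,0,0.003,0,0,0,255],
    [0,0,0.003,0,0,0,255]
  ]
}}

```text
clock: 9.05
position: [0.4942, -0.1122, 0.0508]
tool_rot: [3.14, -0.001, 0.977]
force: [-0.7, 1.0, 0.5]
grip_width: 0.0446
```

>>> {"method": "carry_out", "body": {
  "series": [
    [0,0,0.0005,0,0,0,255],
    [0,0,0.001,0,0,0,255],
    [0,0,0.001,0,0,0,255]
  ]
}}

```text
clock: 9.43
position: [0.4942, -0.1122, 0.0506]
tool_rot: [3.14, -0.001, 0.977]
force: [-7.2, 1.6, 24.3]
grip_width: 0.0447
```

```bash
python3 - <<'E'
from mv import *
from wr import *
s=show()
p2,d2=imaging.grab_frame("side");cv2.imwrite("pics/s8.png",p2[150:270,220:380].repeat(4,0).repeat(4,1))
E
```

```text
t 9.43 pos [ 0.4942 -0.1122  0.0506] rpy [ 1.7988e+02 -5.0000e-02  5.5960e+01] F [-7.2  1.6 24.3] M [ 0.26  1.89 -0.05] grip 0.0447 q [ 0.38  0.64 -0.37  2.03  0.43  0.55 -0.88]
```

View pics/s8.png

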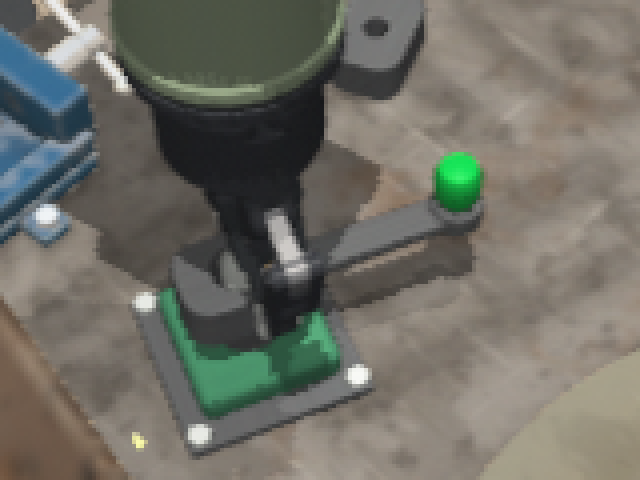

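Firm contact at z≈0.0506 means it's seated. Relieve, release, then rise.

>>> {"method": "carry_out", "body": {
  "series": [
    [0,0,-0.0008,0,0,0,255],
    [0,0,-0.0008,0,0,0,120],
    [0,0,-0.0008,0,0,0,60],
    [0,0,-0.0008,0,0,0,0],
    [0,0,-0.0008,0,0,0,0],
    [0,0,-0.0008,0,0,0,0],
    [0,0,-0.0008,0,0,0,0]
  ]
}}

```text
clock: 10.35
position: [0.4941, -0.1122, 0.0505]
tool_rot: [3.14, -0.001, 0.977]
force: [-0.8, 1.2, -0.0]
grip_width: 0.0851
```

>>> {"method": "carry_out", "body": {
  "series": [
    [0,0,-0.015,0,0,0,0],
    [0,0,-0.05,0,0,0,0],
    [0,0,-0.1,0,0,0,0],
    [0,0,-0.15,0,0,0,0],
    [0,0,-0.15,0,0,0,0],
    [0,0,-0.15,0,0,0,0]
  ]
}}

```text
clock: 11.1
position: [0.4936, -0.1124, 0.2009]
tool_rot: [3.14, -0.001, 0.977]
force: [0.9, -1.3, 1.1]
grip_width: 0.0853
```

```bash
python3 - <<'E'
from mv import *
from wr import *
s=show()
p,d=imaging.grab_frame("wrist");cv2.imwrite("pics/w9.png",p)
P=cloud(s,d);z=P[...,2]
m=((z>.070)&(z<.084)).astype(np.uint8);m[:100]=0;m[260:]=0;m[:,:260]=0;m[:,380:]=0
c=max(cv2.findContours(m,cv2.RETR_EXTERNAL,cv2.CHAIN_APPROX_NONE)[0],key=cv2.contourArea)[:,0]
print(np.median(z[m>0]),cv2.minAreaRect(plane(s,c,.078)[:,:2].astype(np.float32)*1000))
q=P[m>0];A=np.c_[q[:,:2]-q[:,:2].mean(0),np.ones(len(q))];print('top plane slope deg, z',np.degrees(np.linalg.lstsq(A,q[:,2],rcond=None)[0][:2]),np.linalg.lstsq(A,q[:,2],rcond=None)[0][2])
p2,d2=imaging.grab_frame("side");cv2.imwrite("pics/s9.png",p2[130:270,220:400].repeat(4,0).repeat(4,1))
E
```

```text
t 11.10 pos [ 0.4936 -0.1124  0.2009] rpy [ 1.799e+02 -6.000e-02  5.595e+01] F [ 0.9 -1.3  1.1] M [ 0.04  0.01 -0.  ] grip 0.0853 q [ 0.49  0.41 -0.5   1.92  0.25  0.87 -0.73]
0.0770519175146736 ((490.0898742675781, -117.07501220703125), (65.19646453857422, 45.60606384277344), 55.79035186767578)
top plane slope deg, z [-0.34020949 -0.37541085] 0.07691108968049758
```

View pics/w9.png

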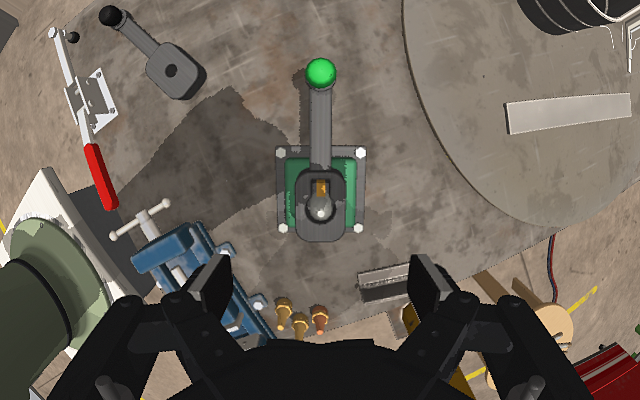

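View pics/s9.png

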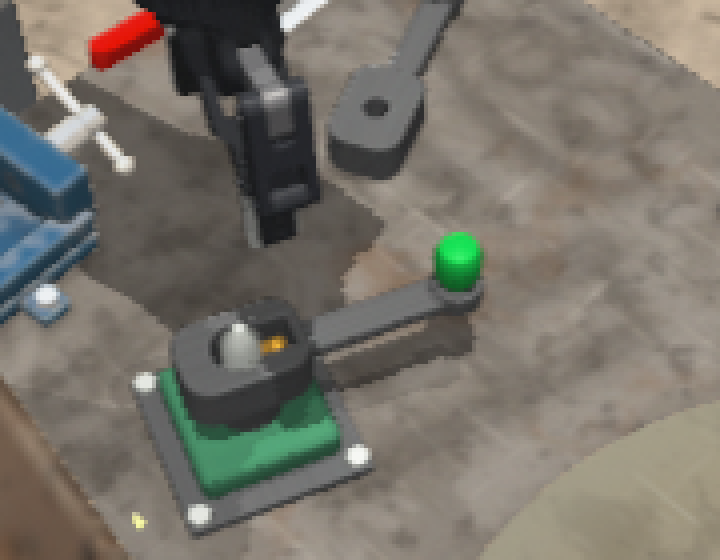

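Both views show the lever flat on the collar with the key in the slot (wrist: bore at (320,205)). The hub top is at z≈0.077 against 0.078 expected, and the slope is under 0.5°. The gripper is clear and the black lever hasn't moved, so I'm handing in.

```bash
python3 - <<'E'
from workcell import ticket
print(ticket.job_done())
E
```

```text
the job is handed in; nothing more can be done
None
```

The green-knobbed lever is on the shaft with its slot over the brass key and its hub flat on the collar. I released it and handed the job in at about 11.2 s. The black-knobbed lever was never touched.

**How it went:** I gripped the lever by its hub flats, turned it to the key direction (yaw 56°) and shifted it 1.4 mm after a wrist-camera check. I then lowered it until it made firm contact with the collar at about 24 N, eased off and opened the gripper.

**Last checks:**
- **Height and tilt:** the hub top measured z ≈ 0.077 m against 0.078 expected, with a tilt of about 0.5° or less.
- **Direction:** lever yaw measured 55.8° against about 56.0° for the key.
- **Clearance:** the fingers were about 15 cm above the seated position, and the force reading was back to noise.

**Disagreements:**
- The top and wrist cameras differed by about 2–3 mm in absolute position, but their housing-to-hub offsets matched to about 0.1 mm.
- Wrist-camera estimates of the shaft centre also differed by up to 2 mm depending on which feature I used. I took a middle value and corrected it from the view of the shaft tip through the slot.

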